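# Right the toppled slide discard bin and put it back

### The job

The white bench-top bin for used slides has been knocked over. Stand it upright on its base, easing it down so that it never slams, then move it back until it stands with one side flat against the aluminium cable channel at the back of the bench, and let go. Do not disturb the bottle, the slide box or the objective.

Things in the scene. Friction and masses are not known exactly. Their poses are not given: they have to be found in the camera images.
- bin: Loose white square bin 96 x 96 mm, 130 tall, open top, plain 4 mm walls, 6 mm base, 0.2-0.4 kg; too wide to grasp across. Origin: centre of the base's underside; z runs to the mouth, x and y square to the sides. Starts lying on its -x side: x up, z level, mouth to the robot's right within 30 deg. Rights by turning about the base edge on the bench; past 47 deg it falls onto its base unless held back
- channel: Fixed aluminium cable channel, a bar 1100 mm long, 60 mm deep and 45 mm high lying across the bench beyond the bin. Origin: on the bench at the middle of the foot of its front face (the face towards the robot); its x axis points away from the robot, square to that face, y runs along the face
- oil_bottle: Bystander: standing amber bottle with a black cap, 38 mm across, 78 mm tall; origin at the centre of its underside
- slide_box: Bystander: closed grey slide box, 85 x 75 x 34 mm; origin at the centre of its underside
- objective: Bystander: standing steel microscope objective, 34 mm across, 56 mm tall; origin at the centre of its underside
Things that resemble listed ones, but are neither listed nor needed, are in the scene too. There is more than one size of the bin; the one meant has the size given above.

How it is judged:
At the end, for the whole second after the job is handed in: The bin stands at rest on its base on the bench (mouth up, tilted less than 0.06 rad), one side flat against the front face of the cable channel: its centre within 57 mm of that face (a gap under 9 mm) and that side parallel to the face within 0.1 rad (angle between bin's own z axis and vertical below 0.06 rad and height (world z) of bin below 0.006 m and x of bin in the frame of channel between -0.057 and -0.044 m and (angle between the x axis of bin and the x axis of channel, either way round below 0.1 rad or angle between the y axis of bin and the x axis of channel, either way round below 0.1 rad) and linear speed of bin below 0.02 m/s); the robot touches nothing.
It fails at once if the bin slams, tumbles or is flung: it turns faster than 3.5 rad/s (angular speed of bin above 3.5 rad/s).
It fails at once if the bottle is moved over 15 mm or tipped (distance of oil_bottle from where it was at the start of the episode above 0.015 m or angle between oil_bottle's own z axis and vertical above 0.3 rad).
It fails at once if the slide box is moved over 15 mm (distance of slide_box from where it was at the start of the episode above 0.015 m).
It fails at once if the objective is moved over 15 mm or tipped (distance of objective from where it was at the start of the episode above 0.015 m or angle between objective's own z axis and vertical above 0.3 rad).
It also fails if it takes over 67 s, if anything falls off the work surface, if the arm or the gripper's body presses on something with over 40 N, if the wrist force passes 120 N, or if a joint passes its speed limit or range.

### The arm

A 6-joint arm with a two-finger parallel gripper is mounted at the origin on the work surface. World frame = base frame: x ahead of the robot, y to its left, z up, the work surface at z = 0. Lengths are in m, angles in rad, forces in N, time in s.
With the tool pointing down it reaches from about 0.25 to 0.775 m from the base axis. Payload 4 kg.
Tool frame: the origin (TCP) lies on the centre line of the jaws, within the pads' length; the fingertips stand 14 mm ahead of it and the grasp point (between the pads) lies 5 mm behind it (robot.tcp_to_tips is the distance from the TCP to the fingertips, in m); z points along the fingers, y is the line along which they close (so a half turn about z gives the same grasp; the last joint's range is limited). The gripper opens to 94 mm and grips with 3 to 60 N. Pads are 16 mm wide; open, the fingers measure 119 mm over their backs; the gripper's body (75 mm by 177 mm) begins 78 mm behind the grasp point.
Start: joints at [1.238, 0.087, 1.371, -0, 1.684, -0.103], TCP at [0.125, 0.536, 0.22] pointing down, gripper open.
Joint ranges: [-3.1, 3.1], [-0.76, 2.03], [0.27, 2.55], [-1.08, 4.22], [0.17, 2.65], [-2.57, 2.57]. Speed limits (rad/s): [2.79, 2.79, 3.14, 3.14, 3.14, 3.14].

### API

Orientations are given as [roll, pitch, yaw] about the fixed x, y, z axes, in that order (R = Rz(yaw) Ry(pitch) Rx(roll)).
In Python, from bench import robot gives the robot as it stands.
- The arm moves only by the tool carry_out, never from a script. Its argument "increments" is a list of rows, each a list of 3 entries, a list of its own where there are three numbers: the closure in counts, from 0 (fully open) to 255 (shut), then the shift along the tool's x, y, z in mm, then the turn about the tool's z in degrees. In form: [[fingers, [dx, dy, dz], twist], ...]. A call has 1 to 8 rows; each row shifts and turns the commanded pose from where the row before left it, along the tool's axes as they then stand; what a row does not reach is not made up. A row lasts 1/10 s, in which the tool goes at most 50 mm and 8.59 degrees, less where a joint would pass 70% of its speed; a pose out of reach is approached as far as the arm can. A call with a gripper value outside its range is refused whole. The fingers move at their own pace and stop on an object; the grip force is fixed at half the most. Time passes only in rows, so rows that do not move let the fingers close. It gives the time, the measured TCP pose, the force, the opening and the grip force at its end, in the units of the state.
- robot.get_obs(): the state, without advancing time (a new reading comes with each control period).
- robot.snapshot(name): name is "scene" or "top"; returns the picture (384x512x3 uint8, blue, green, red); there is no depth.
- robot.get_calibration(name): a dict with "vfov" (degrees; the focal length in pixels is half the picture's height over the tangent of half this angle, whatever the lens; pixels are square), "cx", "cy" (the principal point, pixels), "T" (4x4, takes a point from camera to world coordinates). Camera axes: x right, y down, z forward; pixel columns grow to the right and rows downward; lengths in m; the calibration is good to about 2 mm. A picture is of the moment at which its call begins. get_calibration takes no time and is no camera call.
- robot.close_job(): hands the job in; it is judged then, once.
The state is a dict: "time": time; "joint_positions": joint angles; "qvel": joint speeds; "joint_torque": joint torques, N m; "tool_pos": TCP position; "ee_rot": TCP orientation; "wrist_force": force on the tool from outside, world axes, zero at the start; "wrist_torque": the same for the moment, N m; "width": finger opening in m; "finger_force": force on a finger pad.
Only numpy, scipy, OpenCV 4.12 (cv2) and the standard library are available. Lean on these libraries where they do the work, as an engineer would, in place of code of your own. Each camera call takes 0.05 s, during which the arm holds its last target. There are 200 camera calls.

## Working session

There is one attempt and no reset: what is moved stays moved. The work goes in short steps, Python scripts to look and compute and a tool call to move; the robot and the scene stay as the last step left them, time stands still between calls to the robot, and variables do not carry over. Pictures are saved under pics/ and viewed, at most 10 in all, crops included, and the job is handed in when it is done.

Besides the shell and the picture viewer there is one more tool, called after ">>>" by a JSON object that holds its "api" and its "payload". carry_out: Moves the arm, as the interface text tells. Its arguments: {"type":"object","properties":{"increments":{"type":"array","items":{"type":"array"}}},"required":["increments"]}

```bash
ls; mkdir -p pics; python3 - <<'E'
from bench import robot
import cv2,numpy as np
a=robot.snapshot("scene");b=robot.snapshot("top")
cv2.imwrite("pics/s0.png",a);cv2.imwrite("pics/t0.png",b)
np.set_printoptions(precision=4,suppress=True)
for n in("scene","top"):print(robot.get_calibration(n))
o=robot.get_obs();print(o)
E
```

```text
pics
{'vfov': 56.41617618032191, 'cx': 253.80926048211967, 'cy': 194.58349646130827, 'T': array([[-0.4722,  0.7207, -0.5076,  0.9471],
       [ 0.8813,  0.3757, -0.2866,  0.2302],
       [-0.0158, -0.5827, -0.8125,  0.7423],
       [ 0.    ,  0.    ,  0.    ,  1.    ]])}
{'vfov': 50.061562588845405, 'cx': 252.77937778360823, 'cy': 191.06719822285567, 'T': array([[ 0.0255, -0.9857,  0.1668,  0.3392],
       [-0.9997, -0.0241,  0.0104, -0.0078],
       [-0.0062, -0.167 , -0.9859,  1.2141],
       [ 0.    ,  0.    ,  0.    ,  1.    ]])}
{'time': 0.1, 'joint_positions': array([ 1.2379,  0.0879,  1.372 , -0.    ,  1.6836, -0.1031]), 'qvel': array([-0.0001, -0.0002, -0.0037,  0.0004,  0.001 , -0.0016]), 'joint_torque': array([  0.0022, -34.1253, -30.3302,   0.0722,   0.0304,  -0.0001]), 'tool_pos': array([0.1252, 0.5351, 0.2185]), 'ee_rot': array([-3.1397, -0.0002,  2.9118]), 'wrist_force': array([-0.0865, -0.728 ,  0.4496]), 'wrist_torque': array([ 0.0028,  0.0015, -0.0137]), 'finger_force': 0.0, 'width': 0.09405919973893588}
```

View pics/s0.png

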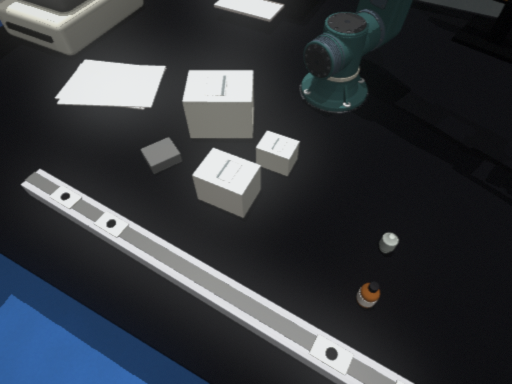

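View pics/t0.png

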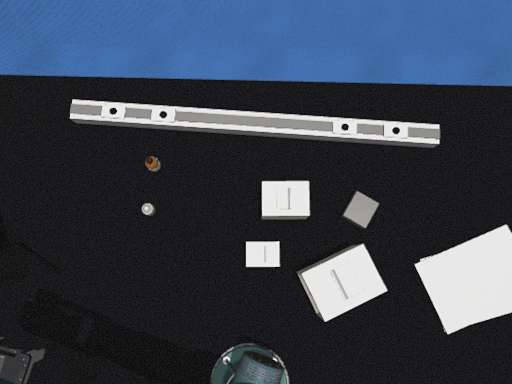

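The pictures show three bins. In the top view they sit at about (286,200), (263,254) and (343,282). The channel's front edge runs from about (72,120) to (438,143). The bottle is at (152,163), the objective at (148,209) and the slide box at (361,209). The middle-sized bin is probably the target, so I'll measure it.

```bash
cat > h.py <<'E'
import cv2,numpy as np
from bench import robot
np.set_printoptions(precision=4,suppress=True)
def cast(name,px,z):
    c=robot.get_calibration(name);f=192/np.tan(np.radians(c["vfov"]/2))
    px=np.atleast_2d(np.float64(px));T=c["T"]
    d=np.c_[(px-[c["cx"],c["cy"]])/f,np.ones(len(px))]@T[:3,:3].T
    return T[:3,3]+d*((z-T[2,3])/d[:,2:])
def proj(name,P):
    c=robot.get_calibration(name);f=192/np.tan(np.radians(c["vfov"]/2));T=c["T"]
    q=(np.atleast_2d(P)-T[:3,3])@T[:3,:3]
    return q[:,:2]/q[:,2:]*f+[c["cx"],c["cy"]]
E
python3 - <<'E'
from h import *
b=cv2.imread("pics/t0.png");g=b.min(2)
print(g[200,[262,270,300,308]],g[215:222,290],g[254,250],g[110:135,250])
m=(g>190).astype(np.uint8)
for c in cv2.findContours(m,cv2.RETR_EXTERNAL,cv2.CHAIN_APPROX_NONE)[0]:
    if cv2.contourArea(c)<300:continue
    r=cv2.minAreaRect(c);bx=cv2.boxPoints(r);print("px",bx.round(1).tolist())
    for z in(.06,.096,.12):
        P=cast("top",bx,z)[:,:2];e=np.diff(np.r_[P,P[:1]],axis=0);print(z,np.linalg.norm(e,axis=1)[:2],P.tolist() if z==.096 else P.mean(0))
# channel front top edge
pts=[]
for u in range(180,330,10):
    col=g[:,u].astype(int);v=np.where(col[95:150]>150)[0]+95;pts.append((u,v.max()+.5))
P=cast("top",pts,.045);k=np.polyfit(P[:,1],P[:,0],1);print("channel x=a*y+b",k,(P[:,0]-np.polyval(k,P[:,1])).std(),pts[::5])
for n,p,z in(("bottle cap",(152,160),.078),("obj top",(148,208),.056),("box",(361,209),.034)):print(n,cast("top",p,z))
E
```

```text
[229 232 232 241] [205  85  92  92  55  16  22] 230 [ 11 144 222 230 231 221 171 141 145 145 145 143 147 147 142 151 206 234
 231 234 205  80  82  87  81]
px [[300.79998779296875, 273.6000061035156], [362.79998779296875, 242.60000610351562], [386.6000061035156, 290.20001220703125], [324.6000061035156, 321.20001220703125]]
0.06 [0.1936 0.142 ] [ 0.289  -0.2514]
0.096 [0.1875 0.1375] [[0.30842237116144317, -0.12967684157269294], [0.3947261306549773, -0.29618758627315056], [0.271183495505663, -0.3566267619076747], [0.18789832920092137, -0.1925922431956164]]
0.12 [0.1835 0.1346] [ 0.2916 -0.2387]
px [[246.0, 242.0], [278.0, 242.0], [278.0, 266.0], [246.0, 266.0]]
0.06 [0.0892 0.0658] [ 0.3582 -0.0257]
0.096 [0.0864 0.0638] [[0.3883772985579996, 0.018737707526600027], [0.39056015412834133, -0.06766169391164643], [0.3267971114672103, -0.06863718709856663], [0.3246047665118501, 0.01693304618703895]]
0.12 [0.0846 0.0624] [ 0.3572 -0.0248]
px [[413.3999938964844, 262.1000061035156], [507.20001220703125, 223.6999969482422], [538.5999755859375, 300.29998779296875], [444.79998779296875, 338.7000
[... 545 characters left out ...]
7], [0.462699990255519, -0.022876259308192776]]
0.12 [0.1246 0.0925] [ 0.5078 -0.0834]
px [[69.69999694824219, 118.0], [71.0, 99.19999694824219], [439.29998779296875, 124.69999694824219], [438.0, 143.5]]
0.06 [0.0583 1.0867] [0.7421 0.0091]
0.096 [0.0564 1.0528] [[0.7268982630081804, 0.5313357273730833], [0.7833057353046471, 0.5332377544801811], [0.73148545547524, -0.5182772253762076], [0.6764116920513423, -0.511899633107095]]
0.12 [0.0552 1.0302] [0.7211 0.0082]
channel x=a*y+b [0.0496 0.7172] 0.000842830208668931 [(180, np.float64(125.5)), (230, np.float64(129.5)), (280, np.float64(132.5))]
bottle cap [[0.6139 0.2929 0.078 ]]
obj top [[0.479  0.3008 0.056 ]]
box [[ 0.494  -0.3088  0.034 ]]
```

The target is the middle bin: its top face measures about 130 x 96 mm at z = 0.096. The base is at y≈-0.021, the mouth at y≈-0.150 and x runs 0.463–0.560. The channel face is x≈0.717+0.05y.

My plan is to push the upper lip with the closed fingers so the bin rolls up on its base edge. Near the balance point I'll lower the fingers into the mouth and open them against both walls, to hold it back as it comes down. First I'll move in front of the mouth.

>>> {"api": "carry_out", "payload": {"increments": [[255,[0,0,0],-7.3],[255,[0,0,0],-7.2],[255,[-22,-44,0],0],[255,[-22,-44,0],0],[255,[-22,-44,0],0],[255,[-22,-44,0],0],[255,[-22,-44,0],0],[255,[-22,-44,0],0]]}}

```text
time: 0.9
tool_pos: [0.2636, 0.2728, 0.2191]
ee_rot: [-3.141, 0.0, -3.117]
wrist_force: [0.8, -0.0, -0.0]
width: 0.0335
finger_force: 0.0
```

>>> {"api": "carry_out", "payload": {"increments": [[255,[-22,-44,0],0],[255,[-22,-44,0],0],[255,[-22,-44,0],0],[255,[-22,-44,0],0],[255,[-22,-44,0],0],[255,[-22,-44,0],0],[255,[-22,-44,0],0],[255,[-22,-44,0],0]]}}

```text
time: 1.7
tool_pos: [0.4478, -0.0752, 0.2191]
ee_rot: [3.141, -0.0, -3.119]
wrist_force: [0.1, 0.5, 0.8]
width: 0.0
finger_force: 0.0
```

>>> {"api": "carry_out", "payload": {"increments": [[255,[-21,-41,0],0],[255,[-21,-41,0],0],[255,[-21,-39,0],0],[255,[0,0,30],0],[255,[0,0,40],0],[255,[0,0,40],0],[255,[0,0,28],0],[255,[0,0,0],0]]}}

```text
time: 2.5
tool_pos: [0.5095, -0.1908, 0.0756]
ee_rot: [3.136, -0.011, -3.118]
wrist_force: [-0.3, 1.1, -0.0]
width: 0.0002
finger_force: 0.0
```

```bash
python3 - <<'E'
from h import *
a=robot.snapshot("scene");b=robot.snapshot("top")
cv2.imwrite("pics/s1.png",np.hstack([cv2.resize(a[80:280,130:330],(400,400),interpolation=cv2.INTER_CUBIC),cv2.resize(b[130:330,190:390],(400,400),interpolation=cv2.INTER_CUBIC)]))
E
```

```text
(no output)
```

View pics/s1.png

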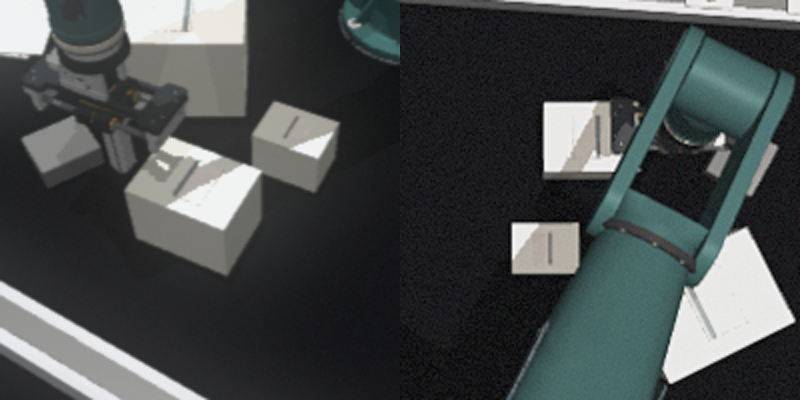

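The fingers stand just in front of the mouth, about 28 mm from the lip and centred on the bin. I'll approach now.

>>> {"api": "carry_out", "payload": {"increments": [[255,[0,10,0],0],[255,[0,10,0],0],[255,[0,4,0],0],[255,[0,2,0],0],[255,[0,1,0],0],[255,[0,1,0],0],[255,[0,0,0],0]]}}

```text
time: 3.3
tool_pos: [0.5127, -0.1646, 0.0815]
ee_rot: [3.142, -0.0, -3.118]
wrist_force: [-0.3, -0.3, 0.0]
width: 0.0006
finger_force: 0.0
```

>>> {"api": "carry_out", "payload": {"increments": [[255,[0,1,0],0],[255,[0,1,0],0],[255,[0,1,-1],0],[255,[0,2,-2.5],0],[255,[0,2,-2.5],0],[255,[0,2,-2.5],0],[255,[0,0,0],0]]}}

```text
time: 4.0
tool_pos: [0.5128, -0.1555, 0.0907]
ee_rot: [-3.141, 0.001, -3.118]
wrist_force: [0.2, -2.9, 1.2]
width: 0.0004
finger_force: 1.6
```

>>> {"api": "carry_out", "payload": {"increments": [[255,[0,2,-2.3],0],[255,[0,2,-2.3],0],[255,[0,2,-2.2],0],[255,[0,2,-2.2],0],[255,[0,0,0],0]]}}

```text
time: 4.5
tool_pos: [0.5124, -0.1473, 0.0994]
ee_rot: [3.141, 0.0, -3.118]
wrist_force: [-1.1, -3.2, 1.6]
width: 0.0006
finger_force: 1.6
```

```bash
python3 - <<'E'
from h import *
o=robot.get_obs();print(o["wrist_force"],o["tool_pos"])
a=robot.snapshot("scene");b=robot.snapshot("top")
cv2.imwrite("pics/s2.png",np.hstack([cv2.resize(a[80:280,130:330],(400,400),interpolation=cv2.INTER_CUBIC),cv2.resize(b[130:330,190:390],(400,400),interpolation=cv2.INTER_CUBIC)]))
E
```

```text
[-1.0748 -3.2205  1.5882] [ 0.5124 -0.1473  0.0994]
```

View pics/s2.png

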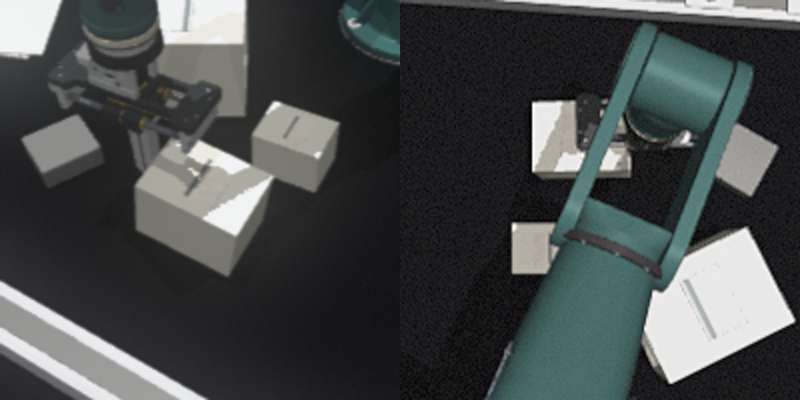

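The bin is tilting, not sliding. In the scene view its lower right corner stays at about (230,275) in the crop while the upper base corner moved, which fits a tilt of about 8.5°. I'll continue along the arc.

>>> {"api": "carry_out", "payload": {"increments": [[255,[0,4,-3.6],0],[255,[0,4,-3.6],0],[255,[0,4,-3.5],0],[255,[0,4,-3.4],0],[255,[0,4,-3.3],0],[255,[0,4,-3.2],0],[255,[0,0,0],0]]}}

```text
time: 5.3
tool_pos: [0.5118, -0.1226, 0.1199]
ee_rot: [3.141, 0.0, -3.117]
wrist_force: [-0.2, -3.1, 1.7]
width: 0.0003
finger_force: 1.3
```

>>> {"api": "carry_out", "payload": {"increments": [[255,[0,4,-2.7],0],[255,[0,4,-2.5],0],[255,[0,4,-2.3],0],[255,[0,4,-2.2],0],[255,[0,4,-2.1],0],[255,[0,4,-2],0],[255,[0,0,0],0]]}}

```text
time: 6.0
tool_pos: [0.5111, -0.0988, 0.1334]
ee_rot: [3.141, -0.0, -3.117]
wrist_force: [-0.4, -0.7, -0.2]
width: 0.0005
finger_force: 0.2
```

```bash
python3 - <<'E'
from h import *
a=robot.snapshot("scene");b=robot.snapshot("top")
cv2.imwrite("pics/s3.png",np.hstack([cv2.resize(a[80:280,130:330],(400,400),interpolation=cv2.INTER_CUBIC),cv2.resize(b[130:330,190:390],(400,400),interpolation=cv2.INTER_CUBIC)]))
E
```

```text
(no output)
```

View pics/s3.png

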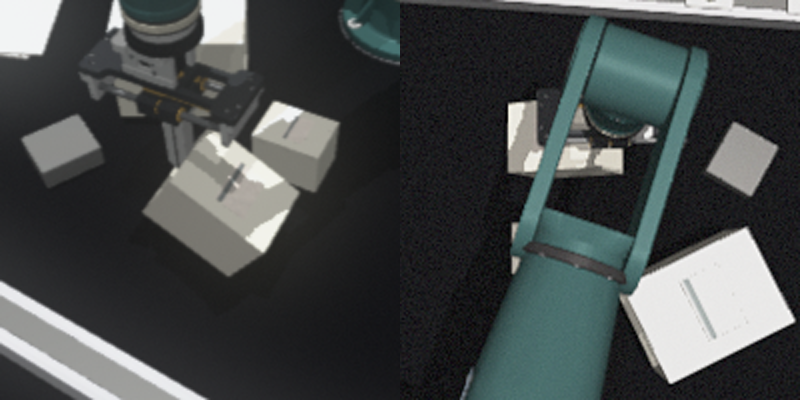

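The bin is tilted about 30° on its base edge, which hasn't moved, with the fingers still at the lip. I'll push to about 42°, then slide the fingers down inside.

>>> {"api": "carry_out", "payload": {"increments": [[255,[0,4,-1.9],0],[255,[0,4,-1.8],0],[255,[0,4,-1.6],0],[255,[0,4,-1.4],0],[255,[0,4,-1.3],0],[255,[0,4,-1.2],0],[255,[0,4,-1],0],[255,[0,3,-0.8],0]]}}

```text
time: 6.9
tool_pos: [0.5105, -0.0682, 0.1445]
ee_rot: [3.141, 0.0, -3.118]
wrist_force: [-0.9, 0.4, 0.5]
width: 0.0003
finger_force: 0.1
```

>>> {"api": "carry_out", "payload": {"increments": [[255,[0,0,5],0],[255,[0,0,8],0],[255,[0,0,10],0],[255,[0,0,10],0],[255,[0,0,10],0],[255,[0,0,8],0],[255,[0,0,4],0],[255,[0,0,0],0]]}}

```text
time: 7.7
tool_pos: [0.5099, -0.0685, 0.0884]
ee_rot: [3.141, -0.002, -3.118]
wrist_force: [0.3, 0.1, 0.9]
width: -0.0001
finger_force: 0.1
```

```bash
python3 - <<'E'
from h import *
a=robot.snapshot("scene");b=robot.snapshot("top")
cv2.imwrite("pics/s4.png",np.hstack([cv2.resize(a[80:280,130:330],(400,400),interpolation=cv2.INTER_CUBIC),cv2.resize(b[130:330,190:390],(400,400),interpolation=cv2.INTER_CUBIC)]))
E
```

```text
(no output)
```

View pics/s4.png

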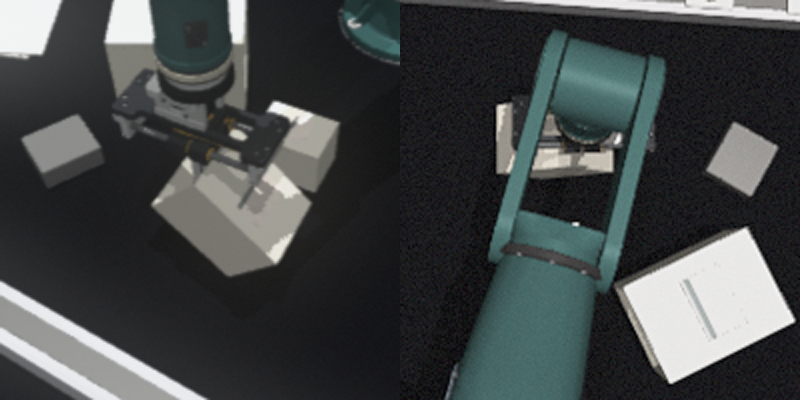

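The fingers are inside the mouth and the bin is held near 43°. On the near side the corners are at about (153,207), (230,277) and (278,265) in the crop. I'll check the angle from them.

```bash
cat >> h.py <<'E'
def castx(px,x0,k=0.0):  # scene ray on plane x = x0 + k*y
    c=robot.get_calibration("scene");f=192/np.tan(np.radians(c["vfov"]/2));T=c["T"]
    px=np.atleast_2d(np.float64(px));d=np.c_[(px-[c["cx"],c["cy"]])/f,np.ones(len(px))]@T[:3,:3].T;o=T[:3,3]
    s=(x0+k*o[1]-o[0])/(d[:,0]-k*d[:,1]);return o+d*s[:,None]
E
python3 - <<'E'
from h import *
p=np.array([(153,207),(230,277),(278,265)])/2+[130,80]-.25
P=castx(p,.558,-.024);print(P)
for a,b in((0,1),(1,2)):
    v=P[b]-P[a];print(np.linalg.norm(v),np.degrees(np.arctan2(v[2],v[1])))
E
```

```text
[[ 0.5607 -0.1132  0.0879]
 [ 0.5584 -0.0163  0.0041]
 [ 0.5569  0.0467  0.0741]]
0.12809839190424388 -40.84177146904745
0.09411742363974183 48.0179859987568
```

>>> {"api": "carry_out", "payload": {"increments": [[240,[0,-2,0],0],[222,[0,-2.5,0],0],[222,[0,0,0],0],[222,[0,0,0],0]]}}

```text
time: 8.2
tool_pos: [0.5108, -0.0733, 0.0897]
ee_rot: [-3.142, 0.001, -3.119]
wrist_force: [1.1, 0.7, 0.5]
width: 0.0122
finger_force: 0.1
```

>>> {"api": "carry_out", "payload": {"increments": [[217,[0,2,-1.3],0],[212,[0,2,-1.3],0],[207,[0,2,-1.4],0],[202,[0,2,-1.5],0],[202,[0,0,0],0]]}}

```text
time: 8.7
tool_pos: [0.5106, -0.0648, 0.0952]
ee_rot: [3.141, 0.001, -3.118]
wrist_force: [0.9, 0.6, 0.1]
width: 0.0192
finger_force: 0.0
```

>>> {"api": "carry_out", "payload": {"increments": [[197,[0,2.5,-1.7],0],[192,[0,2.5,-1.7],0],[187,[0,2.5,-1.8],0],[182,[0,2.5,-1.8],0],[182,[0,0,0],0],[182,[0,0,0],0]]}}

```text
time: 9.3
tool_pos: [0.5102, -0.0551, 0.102]
ee_rot: [-3.142, 0.0, -3.118]
wrist_force: [-0.0, -1.0, -0.1]
width: 0.0272
finger_force: 0.2
```

```bash
python3 - <<'E'
from h import *
a=robot.snapshot("scene");b=robot.snapshot("top")
cv2.imwrite("pics/s5.png",np.hstack([cv2.resize(a[80:280,130:330],(400,400),interpolation=cv2.INTER_CUBIC),cv2.resize(b[130:330,190:390],(400,400),interpolation=cv2.INTER_CUBIC)]))
E
```

```text
(no output)
```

View pics/s5.png

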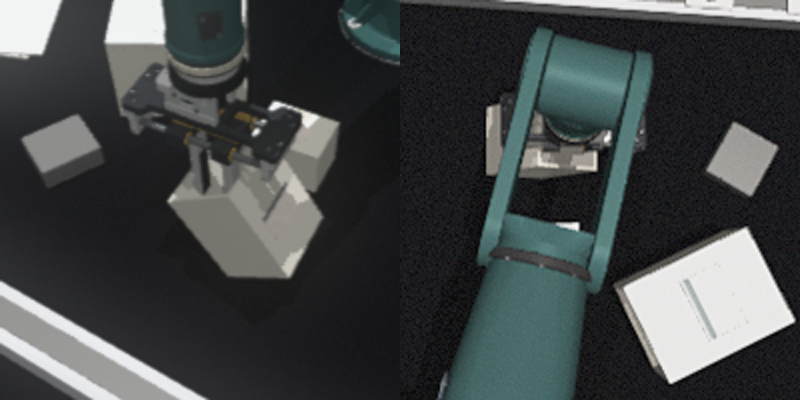

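The bin is at about 52°, with the near-side corners at (170,203), (230,278) and (290,278) in the crop, and it sits between the two fingers. I'll keep easing it over.

>>> {"api": "carry_out", "payload": {"increments": [[177,[0,2.8,-1.8],0],[172,[0,2.8,-1.8],0],[167,[0,2.8,-1.8],0],[162,[0,2.8,-1.8],0],[157,[0,2.8,-1.7],0],[152,[0,2.8,-1.7],0],[152,[0,0,0],0]]}}

```text
time: 10.1
tool_pos: [0.5099, -0.0379, 0.1128]
ee_rot: [3.141, 0.0, -3.118]
wrist_force: [-0.1, -0.1, -0.5]
width: 0.0377
finger_force: 0.3
```

>>> {"api": "carry_out", "payload": {"increments": [[148,[0,2.9,-1.4],0],[144,[0,2.9,-1.4],0],[140,[0,2.9,-1.4],0],[136,[0,2.9,-1.4],0],[132,[0,2.9,-1.4],0],[129,[0,2.9,-1.4],0],[129,[0,0,0],0]]}}

```text
time: 10.8
tool_pos: [0.5094, -0.0205, 0.1211]
ee_rot: [3.141, 0.0, -3.118]
wrist_force: [-0.1, 1.1, -0.4]
width: 0.0468
finger_force: 0.4
```

```bash
python3 - <<'E'
from h import *
o=robot.get_obs();print(o["wrist_force"],o["tool_pos"])
a=robot.snapshot("scene");b=robot.snapshot("top")
cv2.imwrite("pics/s6.png",np.hstack([cv2.resize(a[80:280,130:330],(400,400),interpolation=cv2.INTER_CUBIC),cv2.resize(b[130:330,190:390],(400,400),interpolation=cv2.INTER_CUBIC)]))
E
```

```text
[-0.0741  1.1186 -0.3931] [ 0.5094 -0.0205  0.1211]
```

View pics/s6.png

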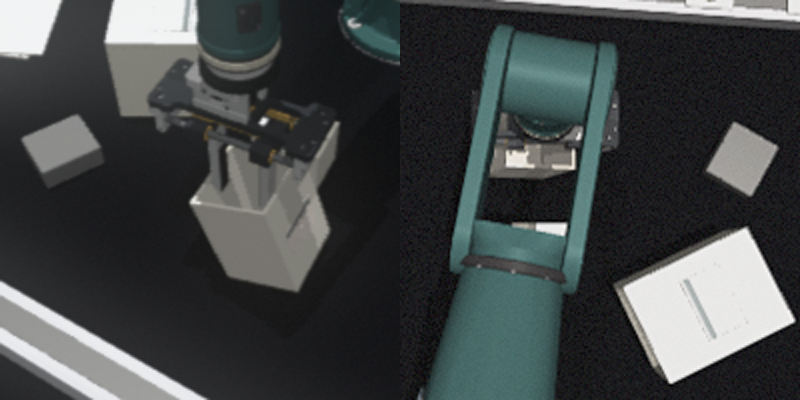

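The bin is at about 68°, with the wrist force at +1.1 N in y, so the trailing finger is holding it back. I'll ease it down the rest of the way.

>>> {"api": "carry_out", "payload": {"increments": [[126,[0,3,-1],0],[123,[0,3,-1],0],[120,[0,3,-1],0],[117,[0,3,-1],0],[114,[0,3,-1],0],[111,[0,3,-1],0],[111,[0,0,0],0]]}}

```text
time: 11.6
tool_pos: [0.5089, -0.0025, 0.127]
ee_rot: [3.141, 0.0, -3.118]
wrist_force: [0.2, 1.3, -1.0]
width: 0.0531
finger_force: 0.5
```

>>> {"api": "carry_out", "payload": {"increments": [[109,[0,2.3,-0.5],0],[107,[0,2.3,-0.5],0],[105,[0,2.3,-0.5],0],[103,[0,2.3,-0.5],0],[102,[0,2.3,-0.5],0],[101,[0,2.3,-0.5],0],[100,[0,2,-0.3],0],[100,[0,0,0],0]]}}

```text
time: 12.4
tool_pos: [0.5085, 0.0131, 0.1302]
ee_rot: [3.141, 0.0, -3.118]
wrist_force: [-1.0, 2.3, -0.5]
width: 0.0569
finger_force: 0.6
```

>>> {"api": "carry_out", "payload": {"increments": [[100,[0,2,0],0],[100,[0,2,0],0],[100,[0,2,0],0],[100,[0,2,0],0],[100,[0,2,0],0],[100,[0,2,0],0],[100,[0,0,0],0]]}}

```text
time: 13.1
tool_pos: [0.5085, 0.0247, 0.1302]
ee_rot: [-3.141, 0.0, -3.118]
wrist_force: [-0.3, 0.7, -0.2]
width: 0.057
finger_force: 0.0
```

```bash
python3 - <<'E'
from h import *
o=robot.get_obs();print(o["wrist_force"],o["tool_pos"])
a=robot.snapshot("scene");b=robot.snapshot("top")
cv2.imwrite("pics/s7.png",np.hstack([cv2.resize(a[80:280,130:330],(400,400),interpolation=cv2.INTER_CUBIC),cv2.resize(b[130:330,190:390],(400,400),interpolation=cv2.INTER_CUBIC)]))
E
```

```text
[-0.2722  0.6633 -0.21  ] [0.5085 0.0247 0.1302]
```

View pics/s7.png

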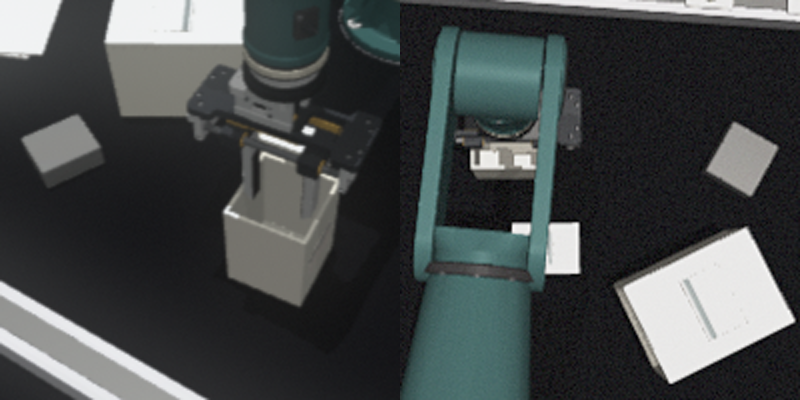

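The bin stands upright and the fingers are free inside it. I'll clear them, square up to the channel and come down behind the near side.

>>> {"api": "carry_out", "payload": {"increments": [[100,[0,2,0],0],[100,[0,2,0],0],[100,[0,0,-20],0],[100,[0,0,-30],0],[100,[30,0,-10],4.2],[100,[30,0,0],0],[100,[22,0,0],0],[100,[0,0,0],0]]}}

```text
time: 14.0
tool_pos: [0.4247, 0.031, 0.1907]
ee_rot: [3.142, 0.001, 3.092]
wrist_force: [0.0, 0.5, -0.4]
width: 0.0571
finger_force: 0.0
```

```bash
python3 - <<'E'
from h import *
o=robot.get_obs();print(o["tool_pos"],o["ee_rot"])
a=robot.snapshot("scene");b=robot.snapshot("top")
cv2.imwrite("pics/s8.png",np.hstack([cv2.resize(a[80:280,130:330],(400,400),interpolation=cv2.INTER_CUBIC),cv2.resize(b[110:310,190:390],(400,400),interpolation=cv2.INTER_CUBIC)]))
E
```

```text
[0.4247 0.031  0.1907] [3.1416 0.001  3.0918]
```

View pics/s8.png

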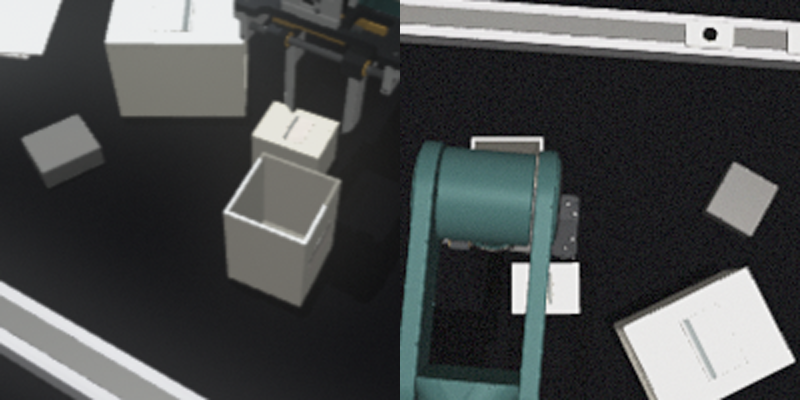

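The bin stands free and upright; its rim in the crop is at (262,155), (340,180), (303,243) and (225,212). I'll cast those onto z = 0.13.

```bash
python3 - <<'E'
from h import *
p=np.array([(262,155),(340,180),(303,243),(225,212)])/2+[130,80]-.25
P=cast("scene",p,.13)[:,:2];print(P,P.mean(0),np.linalg.norm(np.diff(P,axis=0),axis=1))
print(cast("top",[(225.2,178.2),(261.2,178.2)],.13))
E
```

```text
[[ 0.4653 -0.0211]
 [ 0.4582  0.0724]
 [ 0.5533  0.0728]
 [ 0.5556 -0.0188]] [0.5081 0.0263] [0.0937 0.0951 0.0915]
[[ 0.5559  0.0787  0.13  ]
 [ 0.5582 -0.0181  0.13  ]]
```

>>> {"api": "carry_out", "payload": {"increments": [[100,[0,-3,30],0],[100,[0,0,40],0],[100,[0,0,40],0],[100,[0,0,17],0],[100,[-10,0,0],0],[100,[-8,0,0],0],[100,[-4,0,0],0],[100,[-4,0,0],0]]}}

```text
time: 14.9
tool_pos: [0.4533, 0.0268, 0.0646]
ee_rot: [3.141, 0.001, 3.092]
wrist_force: [-4.5, 1.5, 1.9]
width: 0.0571
finger_force: 1.6
```

>>> {"api": "carry_out", "payload": {"increments": [[100,[-4,0,0],0],[100,[-4,0,0],0],[100,[-5,0,0],0],[100,[-5,0,0],0],[100,[-5,0,0],0],[100,[-5,0,0],0],[100,[-5,0,0],0],[100,[-5,0,0],0]]}}

```text
time: 15.7
tool_pos: [0.49, 0.0242, 0.0638]
ee_rot: [-3.141, -0.001, 3.091]
wrist_force: [-5.5, 0.2, 4.4]
width: 0.0571
finger_force: 2.8
```

>>> {"api": "carry_out", "payload": {"increments": [[100,[-6,0,0],0],[100,[-6,0,0],0],[100,[-6,0,0],0],[100,[-6,0,0],0],[100,[-6,0,0],0],[100,[-6,0,0],0],[100,[-6,0,0],0],[100,[-6,0,0],0]]}}

```text
time: 16.5
tool_pos: [0.5379, 0.0218, 0.0638]
ee_rot: [-3.141, -0.001, 3.091]
wrist_force: [-5.2, 0.3, 5.4]
width: 0.0572
finger_force: 2.8
```

```bash
cat >> h.py <<'E'
def hull(lo=70):
    a=robot.snapshot("scene");cv2.imwrite("pics/last.png",a)
    m=((a.min(2)>lo)&(a.max(2).astype(int)-a.min(2)<40)).astype(np.uint8)
    n,l,st,ce=cv2.connectedComponentsWithStats(m,connectivity=4)
    return a,m,n,l,st,ce
E
python3 - <<'E'
from h import *
a,m,n,l,st,ce=hull()
for i in range(1,n):
    if st[i,4]>150:
        c=max(cv2.findContours((l==i).astype(np.uint8),0,2)[0],key=cv2.contourArea);h=cv2.approxPolyDP(cv2.convexHull(c),2.5,True)[:,0]
        print(i,st[i],h.tolist())
# expected pixels if upright, near side at TCP+8mm
cx,cy=.5379+.056,.0218-.056*.05
R=np.array([[1,.05],[-.05,1]])
for z in(0,.13):print(z,proj("scene",[[*(np.array([cx,cy])+R@np.array(q)*.048),z] for q in((1,1),(1,-1),(-1,-1),(-1,1))]).round(1).tolist())
E
```

```text
1 [   0    0  143   55 4522] [[142, 0], [140, 6], [73, 54], [14, 35], [0, 19], [0, 0]]
2 [213   0  64  29 871] [[276, 0], [255, 26], [246, 28], [213, 4], [217, 0]]
17 [361  36  23  16 154] [[383, 36], [379, 51], [361, 41], [365, 37]]
39 [233  55  38  21 200] [[270, 75], [233, 64], [237, 55]]
42 [  54   58  113   53 4298] [[166, 66], [150, 108], [57, 104], [54, 97], [86, 58]]
45 [ 181   69   63   69 3324] [[217, 69], [240, 99], [242, 137], [190, 137], [181, 100], [189, 69]]
64 [243 136  57  35 735] [[299, 141], [296, 159], [289, 170], [253, 158], [243, 145], [283, 136]]
65 [141 137  39  30 691] [[169, 137], [179, 154], [150, 166], [141, 148]]
68 [236 148  31  31 335] [[265, 177], [240, 168], [236, 154], [242, 148], [265, 168]]
73 [   20   168   395   216 13758] [[20, 184], [39, 168], [414, 383], [332, 381], [37, 199]]
80 [ 217  182   64   81 3489] [[245, 182], [280, 199], [278, 230], [257, 262], [222, 242], [217, 215], [232, 192]]
90 [381 232  18  21 265] [[393, 233], [398, 242], [384, 252], [382, 236], [387, 232]]
0 [[257.7, 262.3], [222.3, 242.9], [244.1, 212.9], [278.4, 230.2]]
0.13 [[257.3, 233.7], [216.7, 212.7], [241.8, 180.5], [280.8, 198.9]]
```

The silhouette corners match an upright bin against the fingers to within about 1 px at the base, so I'll carry on pushing.

>>> {"api": "carry_out", "payload": {"increments": [[100,[-6,0,0],0],[100,[-6,0,0],0],[100,[-6,0,0],0],[100,[-6,0,0],0],[100,[-6,0,0],0],[100,[-6,0,0],0],[100,[-6,0,0],0],[100,[-6,0,0],0]]}}

```text
time: 17.35
tool_pos: [0.5863, 0.0197, 0.0634]
ee_rot: [-3.142, -0.0, 3.092]
wrist_force: [-6.2, 0.4, 3.8]
width: 0.0573
finger_force: 2.5
```

>>> {"api": "carry_out", "payload": {"increments": [[100,[-4,0,0],0],[100,[-4,0,0],0],[100,[-4,0,0],0],[100,[-4,0,0],0],[100,[-2,0,0],0],[100,[-2,0,0],0],[100,[0,0,0],0]]}}

```text
time: 18.05
tool_pos: [0.6063, 0.0187, 0.0631]
ee_rot: [3.142, 0.001, 3.091]
wrist_force: [-3.1, 0.1, 1.4]
width: 0.0571
finger_force: 1.4
```

```bash
python3 - <<'E'
from h import *
o=robot.get_obs();x,y=o["tool_pos"][:2];print(o["tool_pos"],o["wrist_force"])
a,m,n,l,st,ce=hull()
for i in range(1,n):
    if st[i,4]>1500 and 150<ce[i][1] :
        c=max(cv2.findContours((l==i).astype(np.uint8),0,2)[0],key=cv2.contourArea);print(cv2.approxPolyDP(cv2.convexHull(c),2.5,True)[:,0].tolist())
cx,cy=x+.056,y-.056*.05
R=np.array([[1,.05],[-.05,1]])
for z in(0,.13):print(z,proj("scene",[[*(np.array([cx,cy])+R@np.array(q)*.048),z] for q in((1,1),(1,-1),(-1,-1),(-1,1))]).round(1).tolist())
# channel front top edge from scene, near bin
g=a.min(2).astype(int)
for u in(120,140,160,180,300,320):
    print(u,[int(v) for v in g[:,u][np.r_[0:0]]],cast("scene",(u,np.where(g[150:,u]>150)[0].min()+149.5),.045)[0])
print(.7172+.0496*cy-(cx+.048),"gap est")
E
```

```text
[0.6063 0.0187 0.0631] [-3.0566  0.1358  1.4418]
[[299, 141], [296, 159], [287, 175], [246, 203], [221, 192], [216, 184], [222, 170], [277, 134]]
[[20, 184], [40, 168], [231, 208], [264, 225], [414, 383], [332, 381], [37, 199]]
0 [[241.6, 287.6], [205.2, 266.5], [228.9, 234.0], [264.0, 252.7]]
0.13 [[238.6, 261.6], [196.8, 238.4], [224.4, 203.1], [264.5, 223.3]]
120 [] [ 0.7053 -0.2644  0.045 ]
140 [] [ 0.7072 -0.2041  0.045 ]
160 [] [ 0.711  -0.1449  0.045 ]
180 [] [ 0.7126 -0.0898  0.045 ]
300 [] [0.7265 0.2    0.045 ]
320 [] [0.7294 0.2423 0.045 ]
0.007645831390563962 gap est
```

Both views put the channel face at x≈0.718 there, which leaves a gap of about 7.6 mm. I'll close it in small steps and watch the force.

>>> {"api": "carry_out", "payload": {"increments": [[100,[-2,0,0],0],[100,[-2,0,0],0],[100,[-1,0,0],0],[100,[0,0,0],0]]}}

```text
time: 18.5
tool_pos: [0.6111, 0.0185, 0.063]
ee_rot: [3.142, 0.0, 3.092]
wrist_force: [-2.5, 0.5, 1.3]
width: 0.0568
finger_force: 1.6
```

>>> {"api": "carry_out", "payload": {"increments": [[100,[-1,0,0],0],[100,[0,0,0],0]]}}

```text
time: 18.7
tool_pos: [0.612, 0.0184, 0.063]
ee_rot: [3.141, 0.0, 3.092]
wrist_force: [-3.5, -0.2, 1.3]
width: 0.057
finger_force: 1.6
```

>>> {"api": "carry_out", "payload": {"increments": [[100,[-1,0,0],0],[100,[0,0,0],0]]}}

```text
time: 18.9
tool_pos: [0.6128, 0.0184, 0.0631]
ee_rot: [3.142, -0.0, 3.092]
wrist_force: [-4.8, -0.3, 1.0]
width: 0.057
finger_force: 2.0
```

>>> {"api": "carry_out", "payload": {"increments": [[100,[-1,0,0],0],[100,[0,0,0],0]]}}

```text
time: 19.1
tool_pos: [0.6129, 0.0183, 0.0632]
ee_rot: [-3.141, -0.002, 3.092]
wrist_force: [-6.5, -0.6, 4.4]
width: 0.0574
finger_force: 3.7
```

>>> {"api": "carry_out", "payload": {"increments": [[100,[-1,0,0],0],[100,[0,0,0],0]]}}

```text
time: 19.3
tool_pos: [0.6129, 0.0183, 0.0634]
ee_rot: [-3.141, -0.005, 3.092]
wrist_force: [-10.5, -0.5, 6.3]
width: 0.0571
finger_force: 5.2
```

TCP x has stopped at 0.613 while the force climbs to 10 N, so the bin is seated against the channel. I'll back off.

>>> {"api": "carry_out", "payload": {"increments": [[100,[2,0,0],0],[100,[2,0,0],0],[100,[4,0,0],0],[100,[10,0,0],0],[100,[20,0,0],0],[100,[30,0,0],0],[100,[40,0,0],0],[100,[40,0,0],0]]}}

```text
time: 20.1
tool_pos: [0.4656, 0.0258, 0.063]
ee_rot: [3.141, 0.001, 3.091]
wrist_force: [0.5, 0.1, 0.9]
width: 0.057
finger_force: 0.0
```

>>> {"api": "carry_out", "payload": {"increments": [[100,[0,0,-40],0],[100,[0,0,-40],0],[100,[0,0,-40],0],[100,[40,0,0],0],[100,[40,0,0],0],[100,[0,0,0],0],[100,[0,0,0],0]]}}

```text
time: 20.8
tool_pos: [0.3869, 0.0297, 0.1834]
ee_rot: [3.142, 0.003, 3.092]
wrist_force: [0.7, 0.4, 0.2]
width: 0.0571
finger_force: 0.0
```

```bash
python3 - <<'E'
from h import *
a,m,n,l,st,ce=hull()
x,y=.6129,.0183;cx,cy=x+.056,y-.056*.05
R=np.array([[1,.05],[-.05,1]])
for z in(0,.13):print(z,proj("scene",[[*(np.array([cx,cy])+R@np.array(q)*.048),z] for q in((1,1),(1,-1),(-1,-1),(-1,1))]).round(1).tolist())
# bin+channel merged silhouette: right part above channel
for i in range(1,n):
    if st[i,4]>1500 and 150<ce[i][1]:
        M=(l==i).astype(np.uint8);c=max(cv2.findContours(M,0,2)[0],key=cv2.contourArea);print(cv2.approxPolyDP(c,2.,True)[:,0].tolist())
b=robot.snapshot("top");g=(b.min(2)>150).astype(np.uint8)
print("top rim exp",proj("top",[[*(np.array([cx,cy])+R@np.array(q)*.048),.13] for q in((1,1),(1,-1),(-1,-1),(-1,1))]).round(1).tolist())
for r in range(118,160,4):print(r,np.where(np.diff(g[r,200:300].astype(int)))[0]+200)
t0=cv2.imread("pics/t0.png");d=cv2.absdiff(b,t0).max(2)
for nm,(u,v) in dict(bottle=(152,163),obj=(148,209),box=(361,209)).items():print(nm,(d[v-14:v+14,u-14:u+14]>40).sum())
print(robot.get_obs()["tool_pos"])
E
```

```text
0 [[240.0, 290.1], [203.5, 268.8], [227.3, 236.1], [262.6, 255.0]]
0.13 [[236.6, 264.4], [194.8, 240.9], [222.6, 205.3], [262.8, 225.7]]
[[21, 183], [31, 195], [334, 382], [414, 383], [246, 287], [244, 284], [262, 255], [263, 226], [225, 206], [220, 208], [195, 240], [200, 256], [198, 259], [42, 169], [33, 172]]
top rim exp [[233.8, 120.2], [268.6, 122.7], [266.1, 156.5], [230.8, 154.0]]
118 [278]
122 [204 231 234 242 267]
126 [233 265 267]
130 [231 233 265]
134 [231 233 264 266 298]
138 [230 232 235 260 264 266]
142 [230 232 235 260 263 266]
146 [230 232 234 265]
150 [229 231 234 265]
154 [235 265]
158 []
bottle 0
obj 0
box 0
[0.3878 0.0296 0.1833]
```

The rim and base corners in both views are within about 2 px of the expected pose, upright and flat on the channel. The three bystanders' pixels are unchanged, so I'll hand in.

```bash
python3 -c "
from bench import robot
print(robot.close_job())"
```

```text
the job is handed in; nothing more can be done
None
```

The bin stands upright with one side flat against the cable channel, released, the bystanders unmoved, and the job is handed in; no verdict came back, so this rests on my final check in both camera views.

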